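# Wind up the soldering lift with its loose crank

### The job

Fit the loose crank fully home on the square end of the lift's screw, feeling gently for the angle at which it drops on, then wind the lift up with it until the top of the steel plate is level with the red pointer. Leave the crank on the shaft and let go; force nothing, and leave the pointer, jar, tin and wooden ring cone where they are.

Things in the scene. Friction and masses are not known exactly. Their poses are not given: they have to be found in the camera images.
- crank_hub (a point): Centre of the loose crank's dark steel hub, an upright square block 30 x 30 x 44 mm standing on the bench (this point 22 mm above its underside). x: along the flat aluminium arm (16 mm wide, 8 to 16 mm above the underside) towards the knob; y: across the hub, the two faces to grip above the arm; z up. Crank about 0.2 kg.
- crank_socket (a point): Mouth of the crank's square socket, at the centre of the hub's underside (22 mm below crank_hub). The socket is 13.6 mm wide and 30 mm deep, its sides parallel to the hub's faces.
- knob_mid (a point): Centre of the crank's orange knob: upright cylinder 18 mm across, 38 mm tall, that spins freely on its pin, so that it can be held as it goes round. Its axis is 65 mm from the hub's axis along the hub's x; this point is 15 mm above crank_hub; the knob spans 18 to 56 mm above the hub's underside.
- shaft_top (a point): Tip of the brass end of the lift's upright screw, on its axis. From the tip down: a round tapered nose 8 mm tall (4 to 8.4 mm wide), a square taper 4 mm tall (8.5 to 12 mm), a 12 mm square 16 mm tall, then the collar. The square's angle is not given: these axes are the blue base's (y towards the plate). It repeats every quarter turn; the socket drops on within about 7 degrees.
- shaft_seat (a point): On the screw's axis, at the top of the round collar (30 mm across) below the square, 28 mm below shaft_top. The hub's underside rests here when fully home (crank_socket at this point). At a wrong angle the socket stops on the square taper, its mouth still 16 to 20 mm above this point. Same axes as shaft_top.
- lift (a joint): Height of the plate above its lowest position, m; grows as the plate rises, up to 0.040. Seen from above, turning the screw clockwise raises the plate 10 mm a turn; 1 to 3 turns are needed. The screw turns stiffly (about 0.12 N m, 2 to 4 N at the knob) and stays where it is left.
- plate_edge (a point): On the top face of the steel plate of the lift (110 x 120 x 6 mm, carrying a white soldering block), at the middle of its edge nearest the pointer. z up.
- pointer_tip (a point): Tip of the red pointer on the gauge post, on its top face, 8 mm beside the plate's edge. The plate's top must come level with the pointer's top face.
- jar: Amber jar with a cap, 52 mm across, 75 mm tall; origin at the centre of its underside. Leave alone.
- tin: Round yellow tin, 48 mm across, 45 mm tall; origin at the centre of its underside. Leave alone.
- mandrel_stand: Wooden ring cone, foot 44 mm across, 75 mm tall; origin at the centre of its underside. Leave alone.
Not all that is in view belongs to the job. Leave any purple look-alike of the part that bears crank_hub alone.

How it is judged:
By the outcome, as a careful person would: the job done as asked, in the order asked, and still so for the second after the job is handed in, with the robot touching nothing.
It also fails if it takes over 72 s, if anything falls off the work surface, if the arm or the gripper's body presses on something with over 40 N, if the wrist force passes 120 N, or if a joint passes its speed limit or range.

### The arm

A 6-joint arm with a two-finger parallel gripper is mounted at the origin on the work surface. World frame = base frame: x ahead of the robot, y to its left, z up, the work surface at z = 0. Lengths are in m, angles in rad, forces in N, time in s.
With the tool pointing down it reaches from about 0.425 to 0.95 m from the base axis. Payload 14.7 kg.
Tool frame: the origin (TCP) lies at the very end of the fingers, on their centre line; the grasp point (between the pads) lies 19 mm behind it; z points along the fingers, y is the line along which they close (so a half turn about z gives the same grasp; the last joint's range is limited). The gripper opens to 85 mm and grips with 20 to 120 N. Pads are 22 mm wide; open, the fingers measure 114 mm over their backs; the gripper's body (76 mm by 85 mm) begins 54 mm behind the grasp point. The pads swing forward as they close: fully open they stand 13 mm farther back than shut.
Start: joints at [-1.147, 0.48, 1.596, -0, 1.065, -0.047], TCP at [0.295, -0.579, 0.231] pointing down, gripper open.
Joint ranges: [-2.75, 2.75], [-0.82, 2.05], [0.23, 2.67], [-1.56, 4.7], [0.09, 2.69], [-2.92, 2.92]. Speed limits (rad/s): [1.89, 1.89, 2.39, 3.01, 3.01, 3.01].

### API

Orientations are given as [roll, pitch, yaw] about the fixed x, y, z axes, in that order (R = Rz(yaw) Ry(pitch) Rx(roll)).
In Python, from rig import sensors, cams, r, nets gives the robot as it stands. The module is installed in compiled form; this text tells all that it offers.
- The arm moves only by the shell command python3 -m handwheel 'ROWS' [FORCE]. ROWS is JSON, a list of rows, each a list of 7 numbers: the turn, a rotation vector about the tool's x, y, z in degrees, then the shift along the tool's x, y, z in mm, then the closure, from -1 (fully open) to 1 (shut), so that 0 is half open. In form: [[ax, ay, az, dx, dy, dz, jaw], ...]. A call has 1 to 12 rows; each row shifts and turns the commanded pose from where the row before left it, along the tool's axes as they then stand; what a row does not reach is not made up. A row lasts 1/10 s, in which the tool goes at most 50 mm and 8.59 degrees, less where a joint would pass 70% of its speed; a pose out of reach is approached as far as the arm can. A call is refused whole if a number of a shift passes 50 or a number of a turn 8.59, either way. A call with a gripper value outside its range is refused whole. The fingers move at their own pace and stop on an object; FORCE is the grip in N (left out, the last holds). Time passes only in rows, so rows that do not move let the fingers close. It gives the time, the measured TCP pose, the force, the opening and the grip force at its end, in the units of the state.
- sensors.observe(): the state, without advancing time (a new reading comes with each control period).
- cams.snapshot(name): name is "side" or "top"; returns a dict with "frame" (400x640x3 uint8, red, green, blue), "K" (3x3 intrinsics, pixels), "k1" (the pictures are not rectified: a ray, as slopes to the right and down, at radius r is drawn at 1 + k1 r^2 times it, then the intrinsics apply), "eye" and "rotation" of the camera in the world. Camera axes: x right, y down, z forward; pixel columns grow to the right and rows downward; lengths in m; the calibration is good to about 2 mm. A picture is of the moment at which its call begins. There is no depth.
- r.finish_job(): hands the job in; it is judged then, once.
Trained networks look in a picture, given as the dict that the camera call returned (one of the last four; its "shot" number tells which), for a name from the list of things; names that differ only in an ending like _2 or _b are one class to them, and where a whole thing is asked for, a point or a joint stands for the part that bears it (a point fixed in the world has none). Each returns a list of dicts, best first, with "p" (0 to 1); they miss things now and then, are a little off and sometimes report something else, mostly with a low value. They report only what shows in the picture. A call takes as long as a camera call. They do not tell look-alikes from the thing itself.
- nets.search_frame(picture, label): "location" ([x, y, z] in m, in the coordinates of the camera as it stood for that picture, good to about 4 mm: the middle of the surface that is visible of it).
- nets.masks_of(picture, label): "mask" (400x640 bool, what is visible of it).
- nets.pinpoint(picture, label): "location" ([x, y, z] in m, in the coordinates of the camera as it stood for that picture, good to about 4 mm: a listed point, or the origin of a listed thing).
The state is a dict: "time_s": time; "joint_positions": joint angles; "qd": joint speeds; "tau": joint torques, N m; "ee_pos": TCP position; "orientation": TCP orientation; "wrist_force": force on the tool from outside, world axes, zero at the start; "ft_torque": the same for the moment, N m; "grip_width": finger opening in m; "finger_force": force on a finger pad.
Only numpy, scipy, OpenCV 4.12 (cv2) and the standard library are available. Lean on these libraries where they do the work, as an engineer would, in place of code of your own. Each camera call takes 0.05 s, during which the arm holds its last target. There are 200 camera calls.

## Working session

There is one attempt and no reset: what is moved stays moved. The work goes in short steps, Python scripts to look and compute and a shell command to move; the robot and the scene stay as the last step left them, time stands still between calls to the robot, and variables do not carry over. Pictures are saved under pics/ and viewed, at most 10 in all, crops included, and the job is handed in when it is done.

```bash
mkdir -p pics
cat > h.py <<'E'
import numpy as np, cv2
from rig import sensors, cams, r, nets
def w(pic,p): return np.array(pic["eye"])+np.array(pic["rotation"])@np.array(p)
def shot(n,f=None):
    s=cams.snapshot(n)
    if f: cv2.imwrite(f"pics/{f}.png",s["frame"][:,:,::-1])
    return s
def pix(pic,P):
    c=np.array(pic["rotation"]).T@(np.array(P)-pic["eye"]); u=c[:2]/c[2]; u=u*(1+pic["k1"]*(u@u))
    K=np.array(pic["K"]); return K[:2,:2]@u+K[:2,2]
def ray(pic,px):
    K=np.array(pic["K"]); d=np.linalg.solve(K[:2,:2],np.array(px,float)-K[:2,2]); u=d.copy()
    for _ in range(20): u=d/(1+pic["k1"]*(u@u))
    v=np.array(pic["rotation"])@np.array([u[0],u[1],1]); return v/np.linalg.norm(v)
def atz(pic,px,z):
    v=ray(pic,px); e=np.array(pic["eye"]); return e+v*(z-e[2])/v[2]
def tri(p1,x1,p2,x2):
    e1,e2=np.array(p1["eye"]),np.array(p2["eye"]);a,b=ray(p1,x1),ray(p2,x2)
    t=np.linalg.lstsq(np.c_[a,-b],e2-e1,rcond=None)[0]; A=e1+a*t[0];B=e2+b*t[1]
    return (A+B)/2,np.linalg.norm(A-B)
E
cat > a.py <<'E'
from h import *
np.set_printoptions(precision=4,suppress=True)
for n in ["side","top"]:
    s=shot(n,n+"0"); print(n,np.array(s["eye"]),s["k1"],np.array(s["K"])[0,0])
    for l in ["crank_hub","crank_socket","knob_mid","shaft_top","shaft_seat","plate_edge","pointer_tip","jar","tin","mandrel_stand"]:
        for d in nets.pinpoint(s,l)[:3]:
            P=w(s,d["location"]); print(l,round(d["p"],2),P,pix(s,P).round())
o=sensors.observe();print(o)
E
python3 a.py
```

```text
side [0.4273 0.7321 0.5451] 0.019723965289818884 390.3196025857312Traceback (most recent call last):
  File "a.py", line 7, in <module>
    P=w(s,d["location"]); print(l,round(d["p"],2),P,pix(s,P).round())
                                                    ~~~^^^^^
  File "h.py", line 9, in pix
    c=np.array(pic["rotation"]).T@(np.array(P)-pic["eye"]); u=c[:2]/c[2]; u=u*(1+pic["k1"]*(u@u))
                                                              ~^^^^
IndexError: invalid index to scalar variable.
```

Run:
```python
from h import *
for n in ["side","top"]:
    s=cams.snapshot(n); print({k:v for k,v in s.items() if k!="frame"})
print(nets.pinpoint(s,"jar"), sensors.observe())
```

```text
{'K': array([[390.31960259,   0.        , 325.78706812],
       [  0.        , 390.31960259, 201.47893655],
       [  0.        ,   0.        ,   1.        ]]), 'k1': 0.019723965289818884, 'eye': array([0.42725862, 0.73212139, 0.54514956]), 'rotation': array([-2.10137118, -0.00393012, -3.00216434]), 'shot': 2}
{'K': array([[453.31421308,   0.        , 320.17792435],
       [  0.        , 453.31421308, 203.04260955],
       [  0.        ,   0.        ,   1.        ]]), 'k1': -0.07774114856473473, 'eye': array([0.3932282 , 0.0199867 , 1.20706326]), 'rotation': array([-2.99506212, -0.01623749, -1.58680056]), 'shot': 3}
[{'location': [0.2905, -0.1162, 1.2378], 'p': 0.55}] {'time_s': 0.25, 'joint_positions': array([-1.14660738e+00,  4.80507133e-01,  1.59652822e+00, -4.01914752e-06,
        1.06508381e+00, -4.66387189e-02]), 'qd': array([ 0.0016766 , -0.00334358, -0.00209782,  0.0014191 ,  0.00185563,
        0.00028427]), 'tau': array([ 2.38820994e-04, -9.49859047e+01, -4.29970872e+01, -1.28249462e-04,
        8.97706195e-03,  9.26784401e-05]), 'ee_pos': array([ 0.29478194, -0.5791257 ,  0.23101199]), 'orientation': array([-3.14106656e+00, -2.10354017e-05,  4.70829607e-01]), 'wrist_force': array([0.68180684, 0.10707487, 0.62336369]), 'ft_torque': array([ 0.02274654, -0.05685017,  0.00510143]), 'finger_force': 0.0, 'grip_width': 0.0852561891090646}
```

View pics/side0.png

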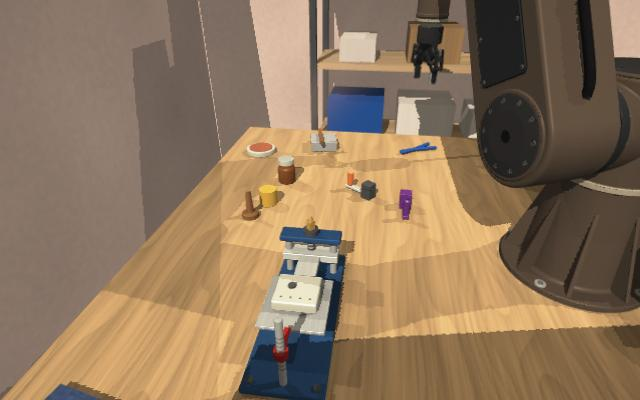

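The side view shows the real crank (dark hub at (369,190), orange knob at (350,178)) and the purple look-alike at (405,203). The lift's shaft is at (311,225) and the pointer at about (285,340).

```bash
python3 - <<'E'
s=open('h.py').read()
s=s.replace('''    s=cams.snapshot(n)
''','''    s=cams.snapshot(n); s0=s; s["rpy"]=s["rotation"]; 
''')
s=s.replace('np.array(pic["rotation"])','RR(pic)').replace('def w(','from scipy.spatial.transform import Rotation as Ro\ndef RR(p): return Ro.from_euler("xyz",p["rotation"]).as_matrix()\ndef w(')
open('h.py','w').write(s)
E
python3 a.py
```

```text
side [0.4273 0.7321 0.5451] 0.019723965289818884 390.3196025857312
crank_hub 0.74 [ 0.3397 -0.1973  0.0225] [405. 198.]
crank_hub 0.58 [ 0.4416 -0.2299  0.0273] [368. 189.]
crank_socket 0.75 [ 0.3442 -0.196   0.0054] [403. 204.]
crank_socket 0.68 [ 0.4424 -0.2347  0.0012] [367. 196.]
knob_mid 0.83 [ 0.3426 -0.1294  0.0363] [406. 207.]
knob_mid 0.61 [ 0.4945 -0.2703  0.0385] [350. 177.]
shaft_top 0.86 [0.5432 0.1135 0.1435] [310. 216.]
shaft_seat 0.8 [0.5434 0.1144 0.1186] [310. 227.]
shaft_seat 0.17 [ 0.7393 -0.0859  0.002 ] [249. 215.]
plate_edge 0.86 [0.5424 0.3215 0.0702] [288. 328.]
pointer_tip 0.57 [0.5434 0.3288 0.0822] [286. 326.]
jar 0.57 [ 0.6907 -0.3001  0.0012] [286. 179.]
jar 0.37 [ 0.4924 -0.2718  0.0381] [351. 177.]
tin 0.77 [ 0.7093 -0.1594 -0.0005] [268. 203.]
tin 0.72 [ 0.4416 -0.231   0.0264] [368. 189.]
mandrel_stand 0.63 [ 0.7368 -0.0871 -0.0016] [251. 216.]
top [0.3932 0.02   1.2071] -0.07774114856473473 453.31421307741704
crank_hub 0.87 [ 0.3426 -0.194   0.0214] [396. 288.]
crank_hub 0.57 [ 0.4425 -0.2313  0.0166] [408. 249.]
crank_socket 0.79 [ 0.343  -0.1932 -
[... 425 characters left out ...]
160.]
jar 0.69 [ 0.4438 -0.2341  0.0159] [409. 249.]
jar 0.29 [ 0.7387 -0.0891  0.0008] [351. 142.]
tin 0.79 [ 0.7093 -0.1588  0.0004] [376. 152.]
mandrel_stand 0.49 [ 0.7373 -0.085  -0.0017] [349. 143.]
{'time_s': 1.35, 'joint_positions': array([-1.1466,  0.4802,  1.5963, -0.    ,  1.0651, -0.0466]), 'qd': array([-0.0005,  0.0027, -0.0017,  0.0011, -0.0013,  0.0002]), 'tau': array([  0.0061, -95.0486, -43.0638,   0.0005,   0.0012,  -0.    ]), 'ee_pos': array([ 0.2949, -0.5793,  0.2313]), 'orientation': array([-3.1416,  0.    ,  0.4708]), 'wrist_force': array([-1.129 , -0.4011, -0.5958]), 'ft_torque': array([ 0.0246, -0.0522, -0.0388]), 'finger_force': 0.0, 'grip_width': 0.08526785914514594}
```

Run:
```python
import cv2
a=cv2.imread('pics/top0.png'); print(a.shape)
```

```text
(400, 640, 3)
```

View pics/top0.png

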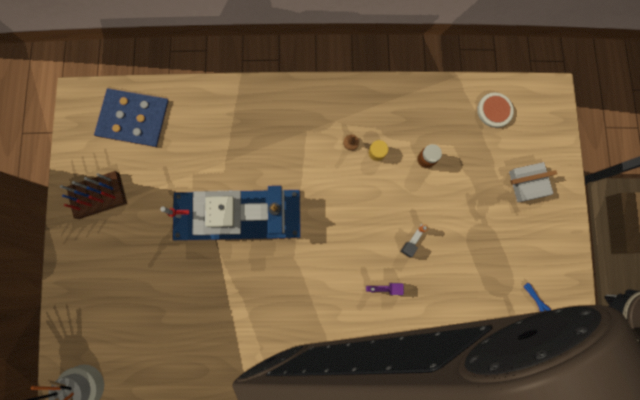

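Top view: dark-hub crank with its arm at (408,249) and knob at (422,228). The purple one is at (396,288). The candidates for crank_hub are those two, and the dark steel one with the orange knob fits. I'll confirm it with enlarged crops.

Run:
```python
import cv2,numpy as np
t=cv2.imread('pics/top0.png');s=cv2.imread('pics/side0.png')
c=lambda a,x,y,w,h:cv2.resize(a[y:y+h,x:x+w],(400,300),interpolation=cv2.INTER_CUBIC)
cv2.imwrite('pics/crop1.png',np.vstack([np.hstack([c(t,380,222,60,45),c(s,335,160,60,45)]),np.hstack([c(t,253,184,60,45),c(s,280,205,60,45)])]))
```

```text
(no output)
```

View pics/crop1.png

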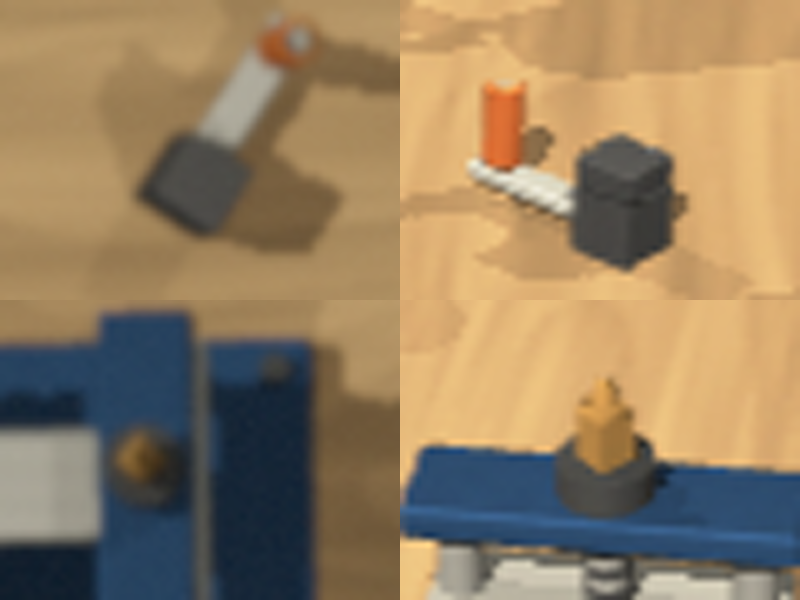

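The crop confirms it: the dark steel hub, aluminium arm and orange knob are ours. The shaft's square shows one edge roughly facing the side camera.

```bash
python3 - <<'E'
from h import *
np.set_printoptions(precision=4,suppress=True)
s=shot("side");t=shot("top")
for n,a,b in [("hubtop",(368.3,184),(409.5,249)),("knobtop",(350.5,172.7),(423.5,227.7)),("tip",(310.6,217),(274,206.5))]:
    print(n,*tri(s,a,t,b))
print(atz(t,(409.5,249),.044))
# predicted vertical-edge appearance for shaft square
for a in (-44,-34,-24,-14):
    c=np.array([.5434,.113,.117]); print(a,[pix(s,c+.0085*np.r_[np.cos(q),np.sin(q),0]).round(1).tolist() for q in np.radians(a+45+90*np.arange(4))])
E
python3 -m handwheel '[[0,0,0,15,-12,0,-1],[0,0,0,30,-25,0,-1],[0,0,0,30,-25,0,-1],[0,0,0,30,-25,0,-1],[0,0,0,30,-25,0,-1],[0,0,0,30,-25,0,-1],[0,0,0,30,-25,0,-1],[0,0,0,30,-25,0,-1],[0,0,0,30,-25,0,-1],[0,0,0,23,-20,0,-1],[0,0,0,10,-5,0,-1],[0,0,0,0,0,0,-1]]'
```

```text
hubtop [ 0.4419 -0.2302  0.0414] 0.0003435940787434784
knobtop [ 0.4949 -0.2659  0.0549] 0.0008262120720695013
tip [0.5431 0.1099 0.1396] 0.0012298687328718024
[ 0.4419 -0.2296  0.044 ]
-44 [[305.7, 227.3], [309.3, 230.0], [314.4, 227.9], [310.7, 225.2]]
-34 [[305.7, 227.7], [310.1, 230.1], [314.4, 227.5], [310.0, 225.1]]
-24 [[305.7, 228.1], [310.9, 230.0], [314.3, 227.0], [309.2, 225.2]]
-14 [[305.9, 228.5], [311.6, 229.9], [314.1, 226.6], [308.5, 225.3]]
time_s: 2.65
ee_pos: [0.4446, -0.236, 0.2315]
orientation: [3.141, -0.0, 0.473]
wrist_force: [0.1, -0.3, -0.1]
grip_width: 0.0854
finger_force: 0.0
```

```bash
python3 -m handwheel '[[0,0,7.7,0,0,0,-1],[0,0,7.7,0,0,0,-1],[0,0,7.7,0,0,0,-1],[0,0,7.7,0,0,0,-1],[0,0,7.7,0,0,0,-1],[0,0,7.7,0,0,0,-1],[0,0,7.7,0,0,0,-1],[0,0,7.7,0,0,0,-1],[0,0,0,-5.3,-3,30,-1],[0,0,0,0,0,40,-1],[0,0,0,0,0,40,-1],[0,0,0,0,0,30,-1]]' 40
python3 - <<'E'
from h import *
s=shot("side"); g=s["frame"].astype(int)
for y in range(219,233): print(y,g[y,303:318,0].tolist())
E
```

```text
time_s: 3.85
ee_pos: [0.4403, -0.2326, 0.0894]
orientation: [3.141, 0.001, -0.605]
wrist_force: [-0.4, -0.3, 0.2]
grip_width: 0.085
finger_force: 0.0
219 [224, 223, 221, 218, 196, 194, 211, 215, 201, 177, 201, 212, 214, 217, 219]
220 [224, 223, 219, 208, 168, 171, 204, 211, 197, 187, 208, 214, 216, 218, 219]
221 [224, 221, 219, 212, 217, 213, 212, 213, 207, 207, 187, 178, 204, 216, 220]
222 [224, 220, 218, 198, 192, 200, 211, 212, 207, 185, 162, 153, 200, 219, 221]
223 [223, 219, 219, 197, 180, 178, 202, 207, 180, 163, 162, 171, 207, 220, 223]
224 [222, 219, 219, 198, 179, 172, 173, 166, 162, 162, 162, 170, 206, 220, 224]
225 [220, 217, 177, 156, 170, 175, 173, 165, 162, 162, 162, 162, 118, 161, 218]
226 [218, 174, 112, 139, 171, 175, 174, 165, 162, 162, 160, 160, 99, 52, 143]
227 [153, 89, 76, 135, 170, 176, 174, 164, 159, 160, 160, 160, 99, 78, 86]
228 [71, 77, 78, 114, 163, 175, 173, 164, 160, 160, 160, 159, 96, 78, 87]
229 [71, 77, 75, 77, 94, 157, 172, 163, 159, 158, 132, 93, 80, 80, 81]
230 [63, 75, 76, 77, 77, 76, 134, 157, 133, 92, 79, 81, 81, 81, 68]
231 [61, 70, 75, 75, 76, 85, 89, 89, 84, 83, 82, 81, 79, 69, 52]
232 [59, 66, 70, 74, 83, 88, 89, 90, 89, 89, 77, 71, 63, 54, 48]
```

```bash
python3 -m handwheel '[[0,0,0,0,-2,30,-1],[0,0,0,0,0,28,-1],[0,0,0,0,0,13,-1],[0,0,0,0,0,0,-0.5],[0,0,0,0,0,0,0],[0,0,0,0,0,0,0.2],[0,0,0,0,0,0,0.4],[0,0,0,0,0,0,0.7],[0,0,0,0,0,0,1],[0,0,0,0,0,0,1],[0,0,0,0,0,0,1]]' 40
python3 - <<'E'
from h import *
np.set_printoptions(precision=4,suppress=True)
o=sensors.observe(); print(o["ee_pos"],o["orientation"],o["joint_positions"])
E
```

```text
time_s: 5.0
ee_pos: [0.4432, -0.2308, 0.0215]
orientation: [-3.142, -0.002, -0.604]
wrist_force: [-2.8, -1.0, 11.6]
grip_width: 0.0294
finger_force: 40.2
[ 0.4432 -0.2308  0.0215] [-3.1416 -0.002  -0.6041] [-0.5407  0.602   2.0997 -0.0002  0.4379  1.6344]
```

```bash
python3 -m handwheel '[[0,0,0,0,0,-10,1],[0,0,0,0,0,-35,1],[0,0,0,0,0,-40,1],[0,0,0,0,0,-40,1],[0,0,0,0,0,-35,1],[0,0,0,0,0,-20,1],[0,0,5.5,0,0,0,1],[0,0,0,0,0,0,1]]'
python3 - <<'E'
from h import *
np.set_printoptions(precision=4,suppress=True)
o=sensors.observe(); print(o["ee_pos"],o["orientation"],o["wrist_force"])
P=o["ee_pos"]; d=np.r_[.543,.113]-P[:2]; y=o["orientation"][2]; c,s=np.cos(y),np.sin(y)
print("tool dx,dy mm",1000*(d@[c,s]),1000*(d@[s,-c]))
E
```

```text
time_s: 5.8
ee_pos: [0.4426, -0.2303, 0.2019]
orientation: [-3.141, -0.002, -0.702]
wrist_force: [0.1, -0.2, -2.5]
grip_width: 0.029
finger_force: 40.5
[ 0.4426 -0.2303  0.2019] [-3.1412 -0.0021 -0.7022] [ 0.0545 -0.2168 -2.4926]
tool dx,dy mm -145.10867392680103 -326.9110990149161
```

```bash
python3 -m handwheel '[[0,0,0,-6,-14,0,1],[0,0,0,-15,-34,0,1],[0,0,0,-15,-34,0,1],[0,0,0,-15,-34,0,1],[0,0,0,-15,-34,0,1],[0,0,0,-15,-34,0,1],[0,0,0,-15,-34,0,1],[0,0,0,-15,-34,0,1],[0,0,0,-15,-34,0,1],[0,0,0,-13,-30,0,1],[0,0,0,-5,-11,0,1],[0,0,0,0,0,0,1]]'
cat > b.py <<'E'
from h import *
import sys
np.set_printoptions(precision=4,suppress=True)
tag=sys.argv[1]
o=sensors.observe(); print(o["ee_pos"],o["orientation"],o["joint_positions"][5])
im=[]
for n,(x,y) in dict(side=(260,165),top=(220,170)).items():
    s=shot(n,n+tag); im.append(cv2.resize(s["frame"][y:y+75,x:x+100,::-1],(800,600) if 0 else (400,300),interpolation=cv2.INTER_CUBIC))
    for l in ["crank_hub","crank_socket","knob_mid","shaft_top","shaft_seat","plate_edge","pointer_tip"]:
        for d in nets.pinpoint(s,l)[:3]:
            P=w(s,d["location"])
            if P[1]>0: print(n,l,round(d["p"],2),P,pix(s,P).round(1))
cv2.imwrite(f"pics/c{tag}.png",np.hstack(im))
E
python3 b.py 2
```

```text
time_s: 7.0
ee_pos: [0.5427, 0.1145, 0.1998]
orientation: [3.141, 0.001, -0.696]
wrist_force: [-0.2, -0.8, -1.9]
grip_width: 0.0291
finger_force: 40.6
[0.5427 0.1145 0.1998] [ 3.1409  0.0009 -0.6963] 2.42008535250151
side crank_hub 0.77 [0.5405 0.1131 0.204 ] [310.8 188.4]
side crank_socket 0.8 [0.5419 0.1136 0.1774] [310.2 201. ]
side knob_mid 0.9 [0.5938 0.0711 0.2176] [287.1 169.9]
side shaft_top 0.72 [0.5438 0.1125 0.1426] [309.6 216.3]
side plate_edge 0.74 [0.5436 0.3202 0.0702] [287.2 327.2]
side pointer_tip 0.76 [0.5415 0.3305 0.0852] [286.6 325.7]
top crank_socket 0.72 [0.5395 0.114  0.144 ] [272.1 208. ]
top knob_mid 0.2 [0.539  0.1145 0.1171] [272.9 209.7]
top shaft_top 0.97 [0.5413 0.114  0.1426] [272.2 207.3]
top shaft_seat 0.69 [0.5385 0.1121 0.1139] [274.  210.1]
top plate_edge 0.66 [0.5419 0.1111 0.1156] [274.4 208.6]
top pointer_tip 0.42 [0.5436 0.3297 0.0862] [188.  210.7]
```

View pics/c2.png

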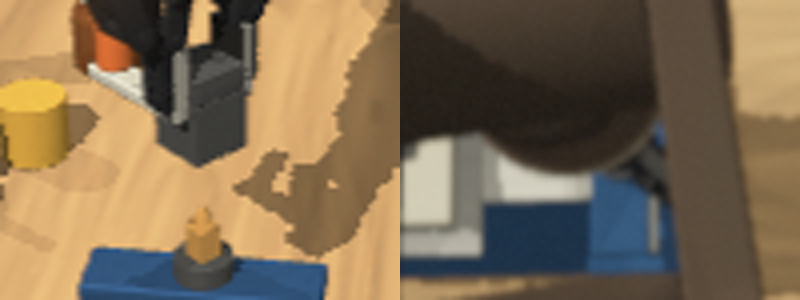

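Side crop: the hub hangs level in the fingers, with its lower vertex at about (309,206) and the shaft tip at (311,217). The arm hides the top view. I'll fit the hub's edge columns to centre it.

Run:
```python
from h import *
s=shot("side"); g=s["frame"].astype(int)
for y in (200,202,204,205,206,207): print(y,g[y,296:326,0].tolist())
C=np.array([.5427,.1145,.1783])
for a in (-30,-36,-40,-44): print(a,[pix(s,C+.0212*np.r_[np.cos(q),np.sin(q),0]).round(1).tolist() for q in np.radians(a+45+90*np.arange(4))])
c=np.array([.543,.113,.1426]);print(pix(s,c),pix(s,C))
```

```text
200 [228, 221, 219, 173, 102, 71, 69, 69, 68, 69, 67, 69, 69, 64, 60, 60, 60, 60, 59, 60, 60, 60, 59, 62, 68, 159, 209, 219, 220, 225]
202 [220, 219, 222, 224, 227, 229, 208, 144, 87, 70, 69, 69, 69, 63, 61, 59, 60, 60, 60, 62, 67, 127, 204, 220, 219, 219, 219, 219, 224, 227]
204 [219, 223, 226, 228, 230, 230, 229, 230, 231, 211, 143, 87, 70, 62, 62, 64, 129, 145, 205, 222, 221, 221, 221, 220, 219, 219, 219, 221, 225, 171]
205 [220, 225, 226, 229, 231, 230, 228, 228, 226, 222, 218, 189, 132, 82, 123, 167, 209, 221, 222, 221, 221, 221, 221, 220, 219, 219, 219, 223, 171, 138]
206 [223, 226, 228, 231, 231, 228, 226, 223, 223, 222, 218, 212, 211, 211, 210, 211, 213, 218, 222, 221, 222, 222, 221, 220, 219, 218, 219, 224, 172, 137]
207 [225, 227, 230, 231, 229, 224, 221, 222, 223, 223, 220, 216, 211, 211, 212, 211, 210, 214, 219, 220, 222, 222, 220, 219, 219, 219, 221, 170, 138, 136]
-30 [[298.3, 201.4], [310.7, 206.6], [321.0, 200.1], [308.8, 195.2]]
-36 [[298.3, 200.8], [309.5, 206.7], [321.1, 200.7], [309.9, 195.2]]
-40 [[298.4, 200.4], [308.7, 206.7], [321.1, 201.1], [310.7, 195.2]]
-44 [[298.5, 200.0], [307.9, 206.6], [321.0, 201.5], [311.5, 195.2]]
[310.01491056 216.4962574 ] [309.71776519 200.7780246 ]
```

```bash
python3 -m handwheel '[[0,0,0,1,0.7,10,1],[0,0,0,0,0,12,1],[0,0,0,0,0,10,1],[0,0,0,0,0,2,1],[0,0,0,0,0,2,1],[0,0,0,0,0,2,1],[0,0,0,0,0,0,1]]' 40
```

```text
time_s: 8.55
ee_pos: [0.5435, 0.1114, 0.1623]
orientation: [-3.142, -0.0, -0.7]
wrist_force: [0.7, -0.4, -2.6]
grip_width: 0.0295
finger_force: 40.5
```

```bash
python3 -m handwheel '[[0,0,0,0,0,2,1],[0,0,0,0,0,2,1],[0,0,0,0,0,0,1]]'
```

```text
time_s: 8.85
ee_pos: [0.5433, 0.1114, 0.1581]
orientation: [3.141, 0.0, -0.7]
wrist_force: [-0.1, 0.5, -3.0]
grip_width: 0.0289
finger_force: 40.5
```

```bash
python3 -m handwheel '[[0,0,0,0,0,2,1],[0,0,0,0,0,2,1],[0,0,0,0,0,0,1]]'
```

```text
time_s: 9.15
ee_pos: [0.5433, 0.1114, 0.154]
orientation: [3.141, 0.0, -0.7]
wrist_force: [0.1, -0.1, -2.9]
grip_width: 0.0294
finger_force: 40.5
```

```bash
python3 -m handwheel '[[0,0,0,-0.6,-0.8,2,1],[0,0,0,0,0,1,1],[0,0,0,0,0,0,1]]'
```

```text
time_s: 9.45
ee_pos: [0.5434, 0.1124, 0.1511]
orientation: [3.141, 0.0, -0.7]
wrist_force: [-0.0, 0.5, -2.6]
grip_width: 0.0292
finger_force: 40.5
```

```bash
python3 -m handwheel '[[0,0,0,0,0,2,1],[0,0,0,0,0,1,1],[0,0,0,0,0,0,1]]'
```

```text
time_s: 9.75
ee_pos: [0.5434, 0.1123, 0.1481]
orientation: [3.141, 0.0, -0.7]
wrist_force: [-0.2, 0.8, -2.9]
grip_width: 0.0291
finger_force: 40.5
```

```bash
python3 -m handwheel '[[0,0,0,0,0,2,1],[0,0,0,0,0,0,1]]'
```

```text
time_s: 9.95
ee_pos: [0.5434, 0.1123, 0.1461]
orientation: [3.141, 0.0, -0.7]
wrist_force: [-0.3, -0.4, -2.8]
grip_width: 0.0292
finger_force: 40.5
```

```bash
python3 -m handwheel '[[0,0,0,0,0,2,1],[0,0,0,0,0,1,1],[0,0,0,0,0,0,1]]'
```

```text
time_s: 10.25
ee_pos: [0.5434, 0.1123, 0.1431]
orientation: [3.141, 0.0, -0.7]
wrist_force: [-0.5, 0.0, -1.6]
grip_width: 0.0289
finger_force: 40.5
```

```bash
python3 -m handwheel '[[0,0,0,0,0,2,1],[0,0,0,0,0,1,1],[0,0,0,0,0,0,1]]'
```

```text
time_s: 10.55
ee_pos: [0.5434, 0.1124, 0.1401]
orientation: [3.141, 0.0, -0.7]
wrist_force: [0.3, 0.0, -2.1]
grip_width: 0.0289
finger_force: 40.5
```

```bash
python3 -m handwheel '[[0,0,0,0,0,1,1],[0,0,0,0,0,1,1],[0,0,0,0,0,0,1]]'; python3 b.py 3
```

```text
time_s: 10.85
ee_pos: [0.5434, 0.1124, 0.1382]
orientation: [3.141, 0.0, -0.7]
wrist_force: [0.2, -0.4, -2.1]
grip_width: 0.0297
finger_force: 40.5
[0.5434 0.1124 0.1382] [ 3.1415  0.0001 -0.7003] 2.420332970255279
side crank_hub 0.81 [0.5427 0.112  0.138 ] [310.3 218.2]
side crank_socket 0.38 [0.5389 0.3297 0.0859] [288.4 325.2]
side knob_mid 0.96 [0.5925 0.0686 0.1532] [289.5 198.3]
side shaft_top 0.83 [0.5431 0.1123 0.1411] [310.  216.9]
side shaft_seat 0.69 [0.5447 0.1146 0.1165] [309.2 228.2]
side plate_edge 0.86 [0.54   0.3198 0.0702] [289.5 327.3]
side pointer_tip 0.82 [0.5415 0.3295 0.0847] [286.7 325.4]
top crank_socket 0.19 [0.5381 0.3328 0.0829] [187.1 213. ]
top shaft_top 0.55 [0.5414 0.1139 0.1442] [272.2 207.2]
top shaft_seat 0.85 [0.5417 0.1124 0.1151] [273.9 208.7]
top pointer_tip 0.5 [0.5428 0.3308 0.0821] [188.  211.2]
```

View pics/c3.png

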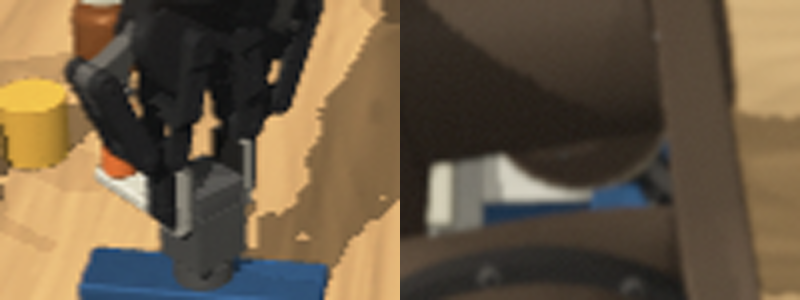

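The hub has slid over the square and is just above the collar, with its bottom vertex at about (310,232). I'll ease it the rest of the way down until I feel contact.

```bash
python3 -m handwheel '[[0,0,0,0,0,1,1],[0,0,0,0,0,0,1]]'
```

```text
time_s: 11.85
ee_pos: [0.5434, 0.1124, 0.1372]
orientation: [3.141, 0.0, -0.7]
wrist_force: [-0.2, 0.0, -2.1]
grip_width: 0.0294
finger_force: 40.5
```

```bash
python3 -m handwheel '[[0,0,0,0,0,1,1],[0,0,0,0,0,0,1]]'
```

```text
time_s: 12.05
ee_pos: [0.5435, 0.1124, 0.1366]
orientation: [-3.141, -0.0, -0.7]
wrist_force: [-2.2, -0.4, 3.3]
grip_width: 0.0292
finger_force: 41.2
```

```bash
python3 -m handwheel '[[0,0,0,0,0,1,1],[0,0,0,0,0,0,1]]'
```

```text
time_s: 12.25
ee_pos: [0.5436, 0.1124, 0.1364]
orientation: [-3.141, -0.0, -0.7]
wrist_force: [-6.7, -1.3, 21.8]
grip_width: 0.0291
finger_force: 43.6
```

```bash
python3 -m handwheel '[[0,0,0,0,0,-1,1],[0,0,0,0,0,0,0],[0,0,0,0,0,0,0],[0,0,0,0,0,0,-0.2],[0,0,0,0,0,0,-0.2]]'
python3 -m handwheel '[[0,0,0,0,0,-10,-0.2],[0,0,0,0,0,-20,-0.2],[0,0,0,0,0,-20,-0.2],[0,0,0,0,0,-5,0],[0,0,0,15,0,0,0],[0,0,0,25,0,0,0],[0,0,0,20,0,0,0],[0,0,0,5,0,0,0],[0,0,0,0,0,0,0]]' 30; python3 b.py 4
```

```text
time_s: 12.75
ee_pos: [0.5435, 0.1124, 0.1362]
orientation: [3.141, 0.0, -0.7]
wrist_force: [0.1, -0.3, -0.1]
grip_width: 0.051
finger_force: 0.0
time_s: 13.65
ee_pos: [0.5934, 0.0697, 0.1905]
orientation: [3.141, 0.001, -0.702]
wrist_force: [-0.3, 0.4, 0.4]
grip_width: 0.0428
finger_force: 0.0
[0.5934 0.0697 0.1905] [ 3.1409  0.0007 -0.7015] 2.338440875789206
side crank_hub 0.77 [0.5439 0.1162 0.1404] [309.3 218.4]
side crank_socket 0.76 [0.5447 0.1116 0.1151] [309.5 227.9]
side knob_mid 0.89 [0.5917 0.0686 0.1533] [289.9 198.3]
side shaft_top 0.85 [0.5442 0.1145 0.1416] [309.2 217.3]
side shaft_seat 0.89 [0.5421 0.1136 0.1135] [310.6 229.3]
side plate_edge 0.94 [0.54   0.3195 0.0709] [289.5 326.9]
side pointer_tip 0.53 [0.5425 0.331  0.083 ] [285.9 326.9]
top crank_hub 0.7 [0.5421 0.1089 0.133 ] [274.7 207.5]
top crank_hub 0.57 [0.5399 0.3223 0.0685] [192.7 213. ]
top crank_socket 0.5 [0.5416 0.1109 0.1162] [274.4 208.7]
top knob_mid 0.67 [0.5389 0.1106 0.1157] [274.6 209.8]
top knob_mid 0.56 [0.5939 0.0725 0.1514] [289.4 184.6]
top shaft_top 0.64 [0.542  0.1136 0.1439] [272.3 207. ]
top shaft_seat 0.7 [0.5381 0.1126 0.1185] [273.7 210. ]
top plate_edge 0.96 [0.5421 0.3208 0.0642] [193.8 212.3]
top pointer_tip 0.62 [0.5425 0.3325 0.0832] [187.2 211.3]
```

View pics/c4.png

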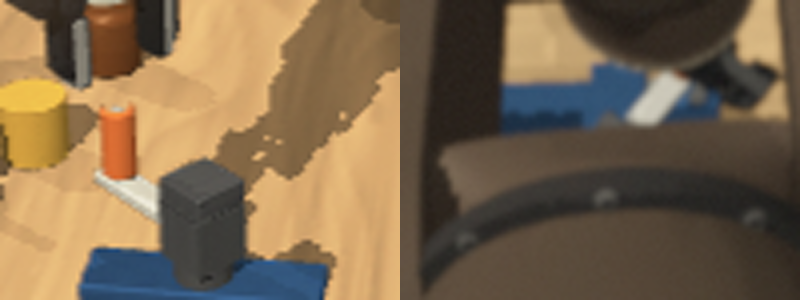

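The crank sits home on the collar, upright, and the knob is at about (289,200).

```bash
python3 -m handwheel '[[0,0,0,0,0,15,0],[0,0,0,0,0,20,0],[0,0,0,0,0,11,0],[0,0,0,0,0,0,0],[0,0,0,0,0,0,0.3],[0,0,0,0,0,0,0.5],[0,0,0,0,0,0,0.7],[0,0,0,0,0,0,1],[0,0,0,0,0,0,1],[0,0,0,0,0,0,1]]' 30
python3 - <<'E'
from h import *
np.set_printoptions(precision=4,suppress=True)
o=sensors.observe(); print(o["ee_pos"],o["orientation"],o["wrist_force"])
s=shot("side"); g=s["frame"]
cv2.imwrite("pics/p0.png",cv2.resize(g[300:360,250:350,::-1],(800,480),interpolation=cv2.INTER_CUBIC))
E
```

```text
time_s: 15.45
ee_pos: [0.5938, 0.0704, 0.1458]
orientation: [-3.141, -0.001, -0.7]
wrist_force: [2.6, -2.0, 3.2]
grip_width: 0.017
finger_force: 29.5
[0.5938 0.0704 0.1458] [-3.1408 -0.0011 -0.7002] [ 2.6343 -1.965   3.2301]
```

View pics/p0.png

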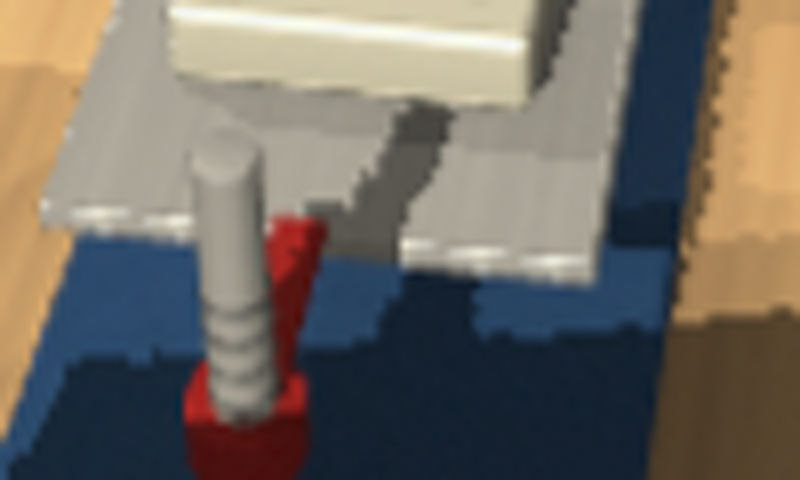

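The crop shows the pointer's tip at about (287.5,327) and the plate's near edge at about row 329, which is lower in height. The plate needs about 15 mm, or 1.5 turns. I'm starting to wind.

```bash
python3 -m handwheel '[[0,0,0,-0.6,8.5,0,1],[0,0,0,-1.6,8.3,0,1],[0,0,0,-6.5,15.7,0,1],[0,0,0,-10.3,13.5,0,1],[0,0,0,-13.5,10.3,0,1],[0,0,0,-15.7,6.5,0,1],[0,0,0,-16.8,2.2,0,1],[0,0,0,0,0,0,1]]' 30
cat > c.py <<'E'
from h import *
np.set_printoptions(precision=4,suppress=True)
o=sensors.observe(); P=o["ee_pos"]; y=o["orientation"][2]; c,s=np.cos(y),np.sin(y)
d=P[:2]-[.5434,.1124]; u=np.array([d@[c,s],d@[s,-c]])*1000
f=o["wrist_force"]
print(P,y,"tool xy",u,"rad",np.hypot(*u),"th",np.degrees(np.arctan2(u[1],u[0])),"f",f,"frad",f[:2]@d/np.hypot(*d),o["joint_positions"][5])
E
python3 c.py
```

```text
time_s: 16.3
ee_pos: [0.4998, 0.0636, 0.1454]
orientation: [-3.142, 0.001, -0.7]
wrist_force: [-1.4, -0.9, 5.9]
grip_width: 0.0169
finger_force: 30.3
[0.4998 0.0636 0.1454] -0.7001443355812011 tool xy [-1.9149 65.4708] rad 65.4987973914722 th 91.67535685592566 f [-1.4101 -0.8579  5.9062] frad 1.5793525912301456 2.3363314749829414
```

```bash
python3 -m handwheel '[[0,0,0,-16.8,-2.2,0,1],[0,0,0,-15.7,-6.5,0,1],[0,0,0,-13.5,-10.3,0,1],[0,0,0,-10.3,-13.5,0,1],[0,0,0,-6.5,-15.7,0,1],[0,0,0,-2.2,-16.8,0,1],[0,0,0,2.2,-16.8,0,1],[0,0,0,6.5,-15.7,0,1],[0,0,0,10.3,-13.5,0,1],[0,0,0,13.5,-10.3,0,1],[0,0,0,15.7,-6.5,0,1],[0,0,0,16.8,-2.2,0,1]]'
python3 c.py
```

```text
time_s: 17.5
ee_pos: [0.5855, 0.1626, 0.145]
orientation: [3.14, 0.001, -0.7]
wrist_force: [-5.7, -2.8, 7.3]
grip_width: 0.0167
finger_force: 31.1
[0.5855 0.1626 0.145 ] -0.6996331789469385 tool xy [ -0.134  -65.5293] rad 65.52944585900319 th -90.11712480200428 f [-5.6827 -2.7624  7.3103] frad -5.767522624277681 2.4911054387998743
```

```bash
python3 -m handwheel '[[0,0,0,16.8,2.2,0,1],[0,0,0,15.7,6.5,0,1],[0,0,0,13.5,10.3,0,1],[0,0,0,10.3,13.5,0,1],[0,0,0,6.5,15.7,0,1],[0,0,0,2.2,16.8,0,1],[0,0,0,-2.2,16.8,0,1],[0,0,0,-6.5,15.7,0,1],[0,0,0,0,0,0,1]]'
python3 c.py
cat > m.py <<'E'
from h import *
import sys
s=shot("side","side"+sys.argv[1]); t=shot("top"); g=s["frame"]
for n,p in (("s",s),("t",t)):
    for l in ("plate_edge","pointer_tip"):
        for d in nets.pinpoint(p,l)[:1]: print(n,l,round(d["p"],2),w(p,d["location"]).round(4),pix(p,w(p,d["location"])).round(1))
cv2.imwrite(f"pics/p{sys.argv[1]}.png",cv2.resize(g[300:360,250:350,::-1],(800,480),interpolation=cv2.INTER_NEAREST))
for z in np.arange(.066,.092,.004): print(round(z,3),"plate",[pix(s,[x,.321,z]).round(1).tolist() for x in (.49,.52,.5425,.59)])
print("tip",[(z,pix(s,[.5425,.329,z]).round(1).tolist()) for z in (.08,.084,.088)])
for x in (262,268,286,288,296,304,310,318,322): print(x,g[318:336,x].sum(1).tolist(), g[322:330,x,0].tolist(),g[322:330,x,2].tolist())
E
python3 m.py 5
```

```text
time_s: 18.4
ee_pos: [0.564, 0.0501, 0.1454]
orientation: [3.14, 0.0, -0.701]
wrist_force: [0.8, -4.3, 5.9]
grip_width: 0.0168
finger_force: 30.5
[0.564  0.0501 0.1454] -0.7008403431159698 tool xy [55.9544 34.3232] rad 65.64281839476911 th 31.525536840694265 f [ 0.8374 -4.2536  5.9186] frad 4.301198974485244 2.3077156089349744
s plate_edge 0.64 [0.5431 0.3225 0.0824] [286.8 322.9]
s pointer_tip 0.61 [0.5432 0.3273 0.085 ] [285.9 324.1]
t plate_edge 0.73 [0.5369 0.3201 0.0773] [192.7 213.7]
t pointer_tip 0.46 [0.546  0.3331 0.0872] [186.5 209.7]
0.066 plate [[321.3, 333.5], [302.1, 331.3], [287.9, 329.6], [258.2, 326.3]]
0.07 plate [[321.3, 331.7], [302.0, 329.5], [287.8, 327.8], [258.0, 324.5]]
0.074 plate [[321.3, 329.8], [302.0, 327.6], [287.6, 326.0], [257.7, 322.7]]
0.078 plate [[321.3, 328.0], [301.9, 325.8], [287.5, 324.2], [257.5, 320.8]]
0.082 plate [[321.3, 326.1], [301.8, 323.9], [287.4, 322.3], [257.3, 319.0]]
0.086 plate [[321.3, 324.3], [301.8, 322.1], [287.3, 320.5], [257.1, 317.1]]
0.09 plate [[321.3, 322.4], [301.7, 320.2], [287.2, 318.6], [256.9, 315.3]]
tip [(0.08, 
[... 919 characters left out ...]
3]
304 [485, 485, 483, 484, 487, 485, 486, 466, 587, 510, 389, 203, 98, 101, 99, 101, 99, 97] [171, 170, 170, 163, 201, 177, 133, 64] [151, 150, 151, 145, 188, 160, 124, 71]
310 [491, 491, 488, 488, 486, 483, 483, 486, 591, 500, 462, 281, 124, 97, 99, 167, 186, 187] [171, 169, 169, 170, 202, 173, 162, 94] [150, 150, 150, 151, 189, 157, 143, 92]
318 [479, 480, 482, 483, 485, 487, 492, 493, 493, 649, 525, 463, 299, 204, 208, 210, 210, 210] [170, 171, 172, 173, 173, 222, 182, 162] [151, 151, 153, 153, 153, 207, 165, 144]
322 [487, 487, 485, 486, 486, 483, 482, 483, 483, 471, 488, 464, 356, 244, 209, 209, 214, 213] [170, 169, 169, 169, 169, 165, 171, 163] [151, 150, 150, 150, 150, 146, 151, 144]
```

View pics/p5.png

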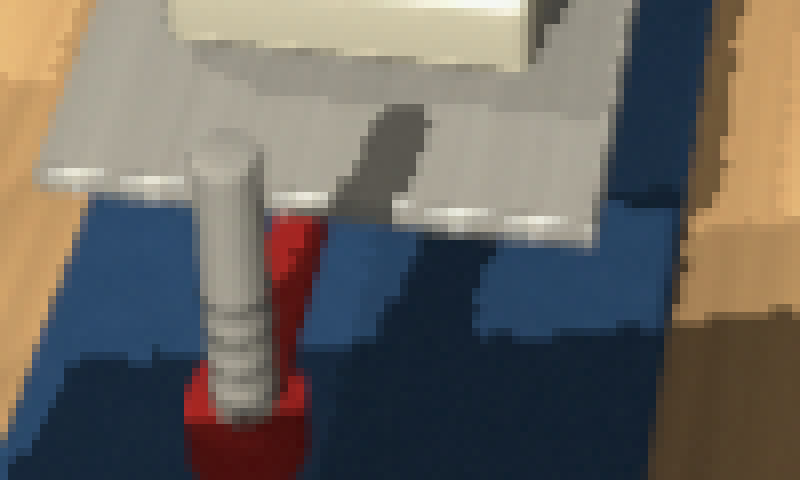

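Plate edge is now at about row 323.5 near column 288 and the pointer tip at about 326.5, so roughly 3 mm remain. I'll refine the tip's sub-pixel row from saved frames.

Run:
```python
import cv2
for f in ("side0","side5"):
    a=cv2.imread(f'pics/{f}.png').astype(int)
    for x in range(283,293): print(f,x,"R-G",(a[322:334,x,2]-a[322:334,x,1]).tolist(),"B",a[322:334,x,0].tolist())
```

```text
side0 283 R-G [6, 5, 5, 6, 6, 30, 37, 65, 94, 93, 72, 62] B [171, 170, 169, 169, 170, 147, 162, 106, 63, 63, 68, 71]
side0 284 R-G [6, 6, 6, 6, 28, 86, 108, 130, 145, 146, 140, 138] B [181, 181, 182, 182, 162, 103, 89, 61, 43, 43, 46, 46]
side0 285 R-G [6, 5, 6, 6, 33, 105, 151, 150, 151, 151, 151, 151] B [181, 181, 181, 181, 154, 84, 42, 42, 42, 43, 42, 42]
side0 286 R-G [6, 6, 6, 5, 33, 107, 153, 151, 150, 121, 139, 121] B [181, 180, 180, 180, 153, 83, 40, 41, 42, 32, 38, 33]
side0 287 R-G [5, 6, 6, 5, 10, 90, 152, 151, 150, 112, 101, 94] B [180, 179, 180, 180, 175, 99, 42, 41, 42, 30, 27, 26]
side0 288 R-G [6, 6, 6, 4, 4, 103, 121, 108, 106, 95, 90, 89] B [181, 180, 182, 144, 128, 77, 32, 28, 29, 27, 23, 25]
side0 289 R-G [6, 6, 6, 4, 4, 62, 90, 91, 87, 80, 65, 57] B [183, 182, 182, 131, 108, 67, 31, 23, 25, 22, 34, 37]
side0 290 R-G [7, 7, 6, 5, 3, 36, 60, 64, 39, 17, -3, -12] B [182, 181, 181, 130, 107, 75, 45, 33, 49, 64, 86, 93]
side0 291 R-G [6, 6, 6, 5, 3, 8, 10, 10, 7, 2, -15, -28] B [180, 179, 180, 130, 107, 102, 98, 90, 74, 74, 96, 101]
side0 292 R-G [6, 5, 5, 4, 3, 4, 3,
[... 562 characters left out ...]
87 R-G [4, 5, 3, 5, 8, 99, 128, 128, 127, 89, 78, 72] B [154, 152, 214, 174, 98, 46, 34, 34, 34, 23, 21, 20]
side5 288 R-G [5, 4, 3, 5, 3, 97, 100, 84, 84, 72, 66, 66] B [152, 152, 218, 175, 100, 47, 24, 23, 22, 19, 17, 18]
side5 289 R-G [4, 4, 3, 4, 3, 49, 68, 66, 64, 56, 45, 39] B [152, 152, 200, 161, 95, 49, 25, 20, 18, 18, 30, 33]
side5 290 R-G [5, 5, 3, 5, 4, 19, 38, 39, 11, -12, -18, -20] B [152, 152, 193, 159, 93, 53, 37, 34, 67, 93, 100, 100]
side5 291 R-G [5, 6, 3, 3, 2, -8, -17, -21, -26, -30, -31, -32] B [151, 150, 129, 99, 75, 87, 97, 99, 104, 110, 110, 110]
side5 292 R-G [4, 3, 2, 2, 2, -11, -26, -31, -32, -30, -31, -31] B [114, 101, 85, 72, 69, 85, 103, 110, 110, 111, 110, 110]
```

```bash
python3 -m handwheel '[[0,0,0,-10.3,13.5,0,1],[0,0,0,-13.5,10.3,0,1],[0,0,0,-15.7,6.5,0,1],[0,0,0,-16.8,2.2,0,1],[0,0,0,-16.8,-2.2,0,1],[0,0,0,-15.7,-6.5,0,1],[0,0,0,0,0,0,1]]'
python3 c.py; python3 m.py 6 | grep -v plate\ \\[
```

```text
time_s: 19.4
ee_pos: [0.4815, 0.0915, 0.1454]
orientation: [-3.142, 0.0, -0.699]
wrist_force: [-2.6, -0.3, 5.9]
grip_width: 0.0166
finger_force: 30.7
[0.4815 0.0915 0.1454] -0.6991926876442138 tool xy [-33.8891  55.831 ] rad 65.31133776024457 th 121.25746779906133 f [-2.5888 -0.3029  5.8574] frad 2.549434210383241 2.3954471064975444
s plate_edge 0.82 [0.5419 0.3221 0.081 ] [287.6 323.4]
s pointer_tip 0.55 [0.5393 0.332  0.0822] [287.8 328.1]
t plate_edge 0.94 [0.5401 0.3228 0.0812] [191.2 212.3]
tip [(0.08, [286.3, 327.3]), (0.084, [286.2, 325.5]), (0.088, [286.0, 323.6])]
262 [492, 491, 607, 506, 465, 314, 224, 222, 221, 225, 225, 228, 226, 226, 223, 225, 222, 222] [162, 99, 46, 43, 43, 44, 44, 45] [145, 110, 105, 106, 105, 107, 107, 108]
268 [484, 484, 454, 604, 520, 414, 289, 224, 228, 228, 227, 227, 227, 229, 224, 223, 223, 222] [181, 139, 79, 44, 45, 45, 44, 44] [162, 135, 115, 107, 108, 108, 108, 109]
286 [483, 479, 480, 483, 463, 571, 513, 408, 276, 247, 234, 236, 237, 181, 215, 179, 131, 123] [162, 196, 178, 136, 89, 147, 163, 164] [144, 182, 161, 134, 100, 54, 34, 34]
288 [4
[... 330 characters left out ...]

304 [480, 483, 481, 482, 482, 484, 473, 489, 469, 317, 174, 135, 136, 137, 136, 137, 111, 101] [169, 169, 165, 171, 164, 105, 44, 26] [150, 151, 147, 152, 146, 105, 72, 65]
310 [486, 486, 485, 482, 478, 480, 478, 623, 510, 456, 267, 139, 135, 137, 135, 174, 183, 184] [167, 168, 167, 214, 177, 160, 87, 28] [149, 149, 148, 197, 160, 142, 90, 65]
318 [478, 483, 483, 483, 486, 489, 490, 489, 690, 564, 533, 359, 248, 246, 217, 205, 206, 210] [170, 171, 172, 171, 234, 196, 182, 106] [151, 152, 152, 152, 222, 176, 170, 135]
322 [483, 484, 483, 483, 480, 479, 481, 479, 514, 470, 453, 335, 258, 248, 215, 207, 213, 209] [168, 168, 168, 168, 179, 164, 158, 104] [149, 149, 150, 149, 161, 146, 141, 119]
```

View pics/p6.png

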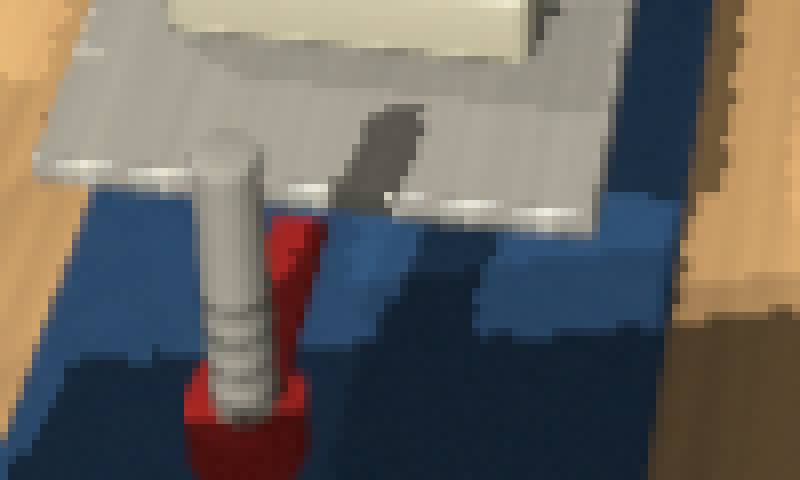

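The plate edge now reads about 0.0815 m against about 0.0816 m for the tip, nearly level. I'll cross-check the 8 mm gap and height in the top view.

Run:
```python
from h import *
t=shot("top"); g=t["frame"].astype(int)
print("cols 180..204")
for y in range(204,221): print(y,"R-G",(g[y,180:204,0]-g[y,180:204,1]).tolist(),"G",g[y,180:204,1].tolist())
for z in (.08,.083): print(z,[pix(t,[x,yy,z]).round(2).tolist() for x in (.53,.5425,.555) for yy in (.321,.329)])
a=cv2.imread('pics/top0.png')[:,:,::-1].astype(int)
for y in (209,210,211,212,213): print(y,"R-G0",(a[y,180:204,0]-a[y,180:204,1]).tolist(),a[y,180:204,1].tolist())
```

```text
cols 180..204
204 R-G [-15, -16, -16, -18, -15, -17, -17, -16, -16, -17, -14, -4, 1, 3, 3, 2, 3, 3, 3, 3, 4, 4, 4, 4] G [40, 38, 38, 40, 41, 40, 41, 42, 40, 41, 51, 83, 128, 150, 154, 154, 155, 154, 153, 154, 154, 152, 147, 153]
205 R-G [-14, -16, -16, -19, -17, -17, -16, -17, -17, -15, -13, -4, 2, 2, 3, 3, 3, 2, 3, 3, 3, 3, 3, 4] G [39, 40, 40, 41, 41, 41, 40, 41, 41, 39, 49, 85, 127, 150, 154, 154, 154, 154, 154, 153, 154, 152, 147, 152]
206 R-G [-16, -17, -17, -17, -18, -17, -18, -17, -17, -15, -12, -3, 1, 3, 3, 3, 3, 4, 4, 3, 3, 3, 3, 4] G [42, 40, 40, 43, 44, 41, 42, 41, 43, 42, 52, 86, 128, 149, 154, 154, 154, 153, 153, 154, 154, 152, 147, 151]
207 R-G [-16, -17, -17, -15, -17, -17, -18, -17, -16, -16, -11, -4, 2, 2, 3, 4, 3, 3, 3, 3, 4, 4, 3, 3] G [40, 40, 40, 40, 41, 41, 40, 40, 40, 40, 52, 90, 129, 151, 154, 155, 154, 155, 154, 153, 153, 152, 147, 151]
208 R-G [-7, -8, -7, -8, -8, -8, -7, -8, -11, -13, -11, -3, 1, 4, 3, 4, 4, 4, 4, 3, 3, 3, 3, 4] G [41, 40, 42, 41, 42, 39, 41, 40, 40, 41, 54, 92, 132, 150, 154, 154, 154, 154, 154, 154, 154, 152, 148, 151]
209 R-G [34, 33, 33
[... 3024 characters left out ...]
42, 40, 41, 43, 47, 70, 121, 148, 153, 156, 157, 157, 158, 158, 157, 156, 151]
211 R-G0 [96, 96, 96, 102, 107, 108, 110, 108, 84, 34, -11, -16, -5, 1, 3, 3, 3, 4, 3, 3, 3, 3, 4, 3] [34, 32, 34, 36, 39, 41, 41, 40, 41, 37, 44, 46, 66, 107, 131, 139, 148, 156, 158, 158, 158, 158, 156, 152]
212 R-G0 [86, 85, 86, 93, 102, 103, 108, 107, 88, 35, -11, -17, -6, 1, 2, 3, 4, 4, 3, 4, 4, 2, 3, 3] [24, 25, 27, 29, 30, 34, 35, 40, 37, 36, 43, 42, 55, 89, 110, 119, 141, 154, 158, 158, 157, 159, 157, 151]
213 R-G0 [64, 69, 70, 72, 75, 81, 85, 88, 70, 23, -10, -15, -7, 1, 2, 2, 3, 4, 3, 4, 4, 4, 3, 4] [33, 27, 26, 29, 28, 27, 33, 35, 33, 36, 39, 42, 52, 82, 101, 114, 138, 154, 157, 157, 157, 156, 156, 150]
```

Run:
```python
from h import *
t=shot("top"); a=cv2.imread('pics/top0.png')[:,:,::-1].astype(int)
for x in (197,199,201): print(x,"rows 186-198 G",a[186:198,x,1].tolist(),"rows 228-242",a[228:242,x,1].tolist())
print("plate top width px",[pix(t,[x,.31,.0685]).round(2).tolist() for x in (.487,.597,.485,.595)])
# noise-free view of the far plate edge / slider
for y in (198,202,224,228): print(y,a[y,186:198,1].tolist(),a[y,225:250,1].tolist())
print([pix(t,[.5425,y,.0685]).round(2).tolist() for y in (.321,.323,.201,.203)])
```

```text
197 rows 186-198 G [134, 130, 127, 129, 134, 143, 154, 157, 158, 160, 158, 156] rows 228-242 [157, 157, 158, 158, 157, 151, 119, 70, 44, 40, 41, 50, 66, 75]
199 rows 186-198 G [135, 131, 127, 129, 133, 143, 154, 157, 158, 158, 157, 156] rows 228-242 [157, 156, 157, 157, 159, 154, 123, 70, 45, 40, 43, 51, 67, 77]
201 rows 186-198 G [135, 132, 127, 128, 133, 143, 154, 156, 158, 158, 156, 156] rows 228-242 [157, 156, 158, 158, 159, 155, 123, 73, 45, 41, 45, 52, 67, 77]
plate top width px [[197.11, 233.76], [198.08, 190.72], [197.09, 234.56], [198.07, 191.5]]
198 [45, 44, 46, 45, 45, 48, 75, 128, 153, 156, 157, 156] [180, 179, 173, 164, 163, 162, 156, 131, 100, 95, 100, 112, 116, 115, 106, 78, 55, 52, 56, 55, 54, 50, 45, 42, 46]
202 [46, 44, 43, 43, 46, 45, 76, 125, 151, 157, 159, 158] [180, 173, 166, 163, 163, 162, 157, 132, 93, 77, 81, 80, 81, 80, 74, 62, 44, 37, 39, 42, 42, 44, 46, 51, 52]
224 [46, 42, 38, 41, 39, 46, 82, 129, 153, 158, 158, 159] [157, 157, 156, 155, 155, 154, 147, 115, 84, 81, 82, 84, 83, 82, 75, 60, 38, 32, 29, 29, 32, 30, 32, 31, 30]
228 [46, 44, 40, 41, 37, 51, 88, 131, 153, 157, 157, 157] [104, 104, 108, 113, 109, 105, 105, 108, 113, 120, 129, 133, 128, 119, 104, 70, 39, 32, 31, 30, 29, 31, 30, 29, 30]
[[193.28, 211.96], [192.49, 211.97], [240.44, 211.34], [239.65, 211.35]]
```

Top view: the plate edge is at column 191.05 and the red end at 188.7. The top camera also sees the pointer's end face, which explains the slightly small gap, so it fits the stated 8 mm. By the side view the plate is then level to within about 0.3 mm. Releasing the knob.

```bash
python3 -m handwheel '[[0,0,0,0,0,0,0.6],[0,0,0,0,0,0,0.3],[0,0,0,0,0,0,0.3],[0,0,0,0,0,0,0.3],[0,0,0,0,0,-8,0.3],[0,0,0,0,0,-20,0.3],[0,0,0,0,0,-30,0.3],[0,0,0,0,0,-40,0.3],[0,0,0,0,0,-20,0],[0,0,0,0,0,0,0]]'
python3 c.py; python3 b.py 7; python3 m.py 7 >/dev/null
python3 - <<'E'
import cv2,numpy as np
a=cv2.imread('pics/side7.png')
cv2.imwrite('pics/end.png',cv2.resize(a[150:360,220:360],(400,600),interpolation=cv2.INTER_CUBIC))
E
```

```text
time_s: 20.8
ee_pos: [0.4839, 0.0904, 0.2667]
orientation: [-3.138, -0.004, -0.7]
wrist_force: [-0.6, 0.1, -1.0]
grip_width: 0.0429
finger_force: 0.0
[0.4839 0.0904 0.2667] -0.700271818223466 tool xy [-31.3242  55.1111] rad 63.39118476215228 th 119.61315555672643 f [-0.6047  0.0547 -0.9543] frad 0.5482839586044416 2.394256873798835
[0.4839 0.0904 0.2667] [-3.1377 -0.0036 -0.7003] 2.394256873798835
side crank_socket 0.9 [0.5439 0.1092 0.1153] [310.1 227.2]
side shaft_top 0.88 [0.543  0.111  0.1397] [310.2 217.2]
side plate_edge 0.59 [0.5392 0.3217 0.0844] [289.4 321.8]
side plate_edge 0.21 [0.544  0.1155 0.1146] [309.5 229.3]
side pointer_tip 0.54 [0.5411 0.3315 0.0803] [286.8 328.6]
top pointer_tip 0.53 [0.5434 0.3295 0.0864] [188.1 210.7]
```

View pics/end.png

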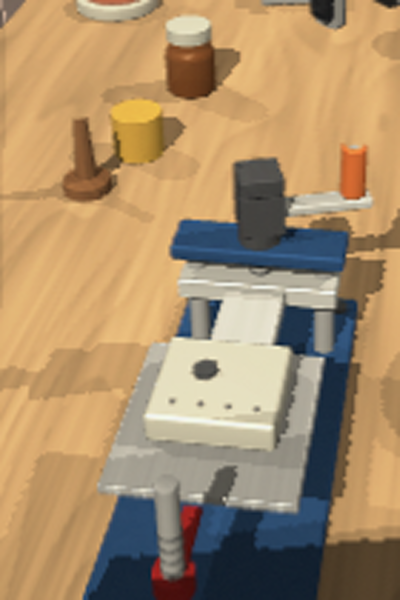

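The crank is still home on the shaft and the gripper is clear. The jar, tin, cone and pointer haven't moved, so I'm handing in.

```bash
python3 -c "
from rig import r
print(r.finish_job())"
```

```text
the job is handed in; nothing more can be done
None
```

I fitted the crank fully home, wound the lift up about 1.3 turns and let go, then handed the job in; by my measurements the plate's top is within about 1 mm of the pointer, though readings from the two cameras differed by up to about 2 mm.

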